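# Pack the phone-repair caddy

### The job

Pack the caddy for the next repair job: set the green mainboard, the blue-label battery, the yellow wire spool and the red-collared hot-air nozzle each in the middle of the compartment whose floor has its own colour, the board and battery lying flat and label side up, the spool and nozzle standing upright as they do now. Set them down, do not drop them, and leave the two scrap look-alikes (the black mainboard and the grey-label battery) where they lie.

Things in the scene. Friction and masses are not known exactly. Their poses are not given: they have to be found in the camera images.
- mainboard: the good phone mainboard: GREEN circuit board with silver shield cans, 62 x 34 x 9 mm (x long, y wide, z up), loose, lying flat, at any yaw. Origin: centre of its underside. Grip it across its 34 mm width (y). A small black screwdriver and other clutter lie among and around the parts, at least 50 mm from any part's centre
- battery: the good phone battery: black block with a BLUE label on top, 56 x 42 x 9 mm (x long, y wide, z up), loose, lying flat, at any yaw. Origin: centre of its underside. Grip it across its 42 mm width (y)
- spool: spool of copper jumper wire with YELLOW flanges, standing on a flange, round, 34 mm diameter, 22 mm high, loose. Origin: centre of its underside; z up
- nozzle: hot-air nozzle standing upright: RED round collar 28 mm diameter and 26 mm high at the bottom, steel cone and tip above it to 46 mm high in all, loose. Origin: centre of its underside; z up (towards the tip). Grip it by the collar
- scrap_board: look-alike to leave: scrap mainboard, same shape and size as the good one (62 x 34 x 9 mm) but the board is BLACK. Origin: centre of its underside
- scrap_battery: look-alike to leave: scrap battery, same shape and size as the good one (56 x 42 x 9 mm) but with a GREY label. Origin: centre of its underside
- bin_green: the compartment of the parts caddy with the green floor. The caddy is fixed: four equal shallow compartments, 2 x 2, on a black plate, any colour in any place, walls touching. Origin: centre of the compartment's underside (4 mm above the bench). Inside it is 98 mm along its x and 80 mm along its y; floor 6 mm above the origin (10 mm above the bench); walls 3 mm thick, tops 12 mm above the origin (6 mm above the floor). z up. The x axis is the roomier way for the fingers
- bin_blue: the compartment of the parts caddy with the blue floor. The caddy is fixed: four equal shallow compartments, 2 x 2, on a black plate, any colour in any place, walls touching. Origin: centre of the compartment's underside (4 mm above the bench). Inside it is 98 mm along its x and 80 mm along its y; floor 6 mm above the origin (10 mm above the bench); walls 3 mm thick, tops 12 mm above the origin (6 mm above the floor). z up. The x axis is the roomier way for the fingers
- bin_yellow: the compartment of the parts caddy with the yellow floor. The caddy is fixed: four equal shallow compartments, 2 x 2, on a black plate, any colour in any place, walls touching. Origin: centre of the compartment's underside (4 mm above the bench). Inside it is 98 mm along its x and 80 mm along its y; floor 6 mm above the origin (10 mm above the bench); walls 3 mm thick, tops 12 mm above the origin (6 mm above the floor). z up. The x axis is the roomier way for the fingers
- bin_red: the compartment of the parts caddy with the red floor. The caddy is fixed: four equal shallow compartments, 2 x 2, on a black plate, any colour in any place, walls touching. Origin: centre of the compartment's underside (4 mm above the bench). Inside it is 98 mm along its x and 80 mm along its y; floor 6 mm above the origin (10 mm above the bench); walls 3 mm thick, tops 12 mm above the origin (6 mm above the floor). z up. The x axis is the roomier way for the fingers
Things that resemble listed ones, but are neither listed nor needed, are in the scene too. Several things look just like the nozzle: the one meant starts nearest to the robot's base.

How it is judged:
By the outcome, as a careful person would: the job done as asked, in the order asked, and still so for the second after the job is handed in, with the robot touching nothing.
It also fails if it takes over 102 s, if anything falls off the work surface, if the arm or the gripper's body presses on something with over 40 N, if the wrist force passes 120 N, or if a joint passes its speed limit or range.

### The arm

A 6-joint arm with a two-finger parallel gripper is mounted at the origin on the work surface. World frame = base frame: x ahead of the robot, y to its left, z up, the work surface at z = 0. Lengths are in mm, angles in rad, forces in N, time in s.
With the tool pointing down it reaches from about 300 to 775 mm from the base axis. Payload 14.6 kg.
Tool frame: the origin (TCP) lies between the finger pads; the fingertips stand 8 mm ahead of it and the grasp point (between the pads) lies 11 mm behind it; z points along the fingers, y is the direction in which the jaws open and shut (so a half turn about z gives the same grasp; the last joint's range is limited). The gripper opens to 94 mm and grips with 3 to 60 N. Pads are 16 mm wide; open, the fingers measure 119 mm over their backs; the gripper's body (75 mm by 177 mm) begins 78 mm behind the grasp point.
Start: joints at [-1.274, 0.3, 1.521, -0, 1.321, -0.067], TCP at [195.698, -513.996, 189.146] pointing down, gripper open.
Joint ranges: [-3.03, 3.03], [-0.79, 2.21], [0.23, 2.52], [-1.04, 4.18], [0, 3.07], [-2.55, 2.55]. Speed limits (rad/s): [2.22, 2.22, 2.57, 3.14, 3.14, 3.14].

### API

Orientations are given as [roll, pitch, yaw] about the fixed x, y, z axes, in that order (R = Rz(yaw) Ry(pitch) Rx(roll)).
In Python, from cell import manip gives the robot as it stands. The module is installed in compiled form; this text tells all that it offers.
- The arm moves only by the tool send_rows, never from a script. Its argument "series" is a list that holds one entry, the list of rows, each a list of 5 numbers: the opening, from 0 (shut) to 1 (fully open), then the shift along the tool's x, y, z in mm, then the turn about the tool's z in degrees. In form: [[[gripper, dx, dy, dz, roll], ...]]. A call has 1 to 10 rows; each row is the pose to reach, as a shift and turn from the pose commanded when the call began, along the tool's axes at that moment; what a row does not reach only later rows make up. A row lasts 1/10 s, in which the tool goes at most 50 mm and 8.59 degrees, less where a joint would pass 70% of its speed; a pose out of reach is approached as far as the arm can. A call with a gripper value outside its range is refused whole. The fingers move at their own pace and stop on an object; "newtons" is the grip in N (left out, the last holds). Time passes only in rows, so rows that repeat a pose let the fingers close. It gives the time, the measured TCP pose, the force and the opening at its end, in the units of the state.
- manip.read_state(): the state, without advancing time (a new reading comes with each control period).
- manip.camera(name): name is "scene" or "top" or "wrist"; returns a dict with "img" (480x640x3 uint8, red, green, blue), "vfov" (degrees; the focal length in pixels is half the picture's height over the tangent of half this angle, whatever the lens; pixels are square), "cx", "cy" (the principal point, pixels), "pose" (4x4, takes a point from camera to world coordinates); the wrist camera has in their place "T_tool_cam" (4x4, takes a point from camera to tool coordinates, whose origin is the TCP and whose axes are the flange's). Camera axes: x right, y down, z forward; pixel columns grow to the right and rows downward; lengths in mm; the calibration is good to about 2 mm. A picture is of the moment at which its call begins: read the wrist's pose just before it. There is no depth.
- manip.sign_off(): hands the job in, once; it reports no verdict.
Trained networks look in a picture, given as the dict that the camera call returned (one of the last four; its "shot" number tells which), for a name from the list of things; names that differ only in an ending like _2 or _b are one class to them, and where a whole thing is asked for, a point or a joint stands for the part that bears it (a point fixed in the world has none). Each returns a list of dicts, best first, with "conf" (0 to 1); they miss things now and then, are a little off and sometimes report something else, mostly with a low value. They report only what shows in the picture. A call takes as long as a camera call. They do not tell look-alikes from the thing itself.
- manip.find_in(target, picture): "rect" ([left, top, width, height] in pixels, round what is visible of it).
- manip.silhouettes(target, picture): "pixels" (480x640 bool, what is visible of it) and "rect" ([left, top, width, height] in pixels, round what is visible of it).
The state is a dict: "clock": time; "joints": joint angles; "qd": joint speeds; "effort": joint torques, N m; "eef_pos": TCP position; "eef_rot": TCP orientation; "wrist_force": force on the tool from outside, world axes, zero at the start; "moment": the same for the moment, N m; "finger_gap": finger opening in mm.
Only numpy, scipy, OpenCV 4.12 (cv2) and the standard library are available. Lean on these libraries where they do the work, as an engineer would, in place of code of your own. Each camera call takes 0.05 s, during which the arm holds its last target. There are 200 camera calls.

## Working session

There is one attempt and no reset: what is moved stays moved. The work goes in short steps, Python scripts to look and compute and a tool call to move; the robot and the scene stay as the last step left them, time stands still between calls to the robot, and variables do not carry over. Pictures are saved under pics/ and viewed, about 12 in all and at most 16, crops included, and the job is handed in when it is done.

Besides the shell and the picture viewer there is one more tool, called after ">>>" as name([rows], argument=value, ...), one row to a line, values as JSON. send_rows: Moves the arm, as the interface text tells. Its arguments: {"type":"object","properties":{"series":{"type":"array"},"newtons":{"type":"number"}},"required":["series"]}

```bash
mkdir -p pics
cat > h.py <<'E'
import numpy as np, cv2
from cell import manip
from scipy.spatial.transform import Rotation as R
def save(c,n,crop=None,s=1):
    im=c["img"][:,:,::-1]
    if crop: l,t,w,h=crop; im=im[t:t+h,l:l+w]
    cv2.imwrite("pics/"+n,cv2.resize(im,None,fx=s,fy=s,interpolation=cv2.INTER_CUBIC) if s!=1 else im)
def tool(st):
    T=np.eye(4);T[:3,:3]=R.from_euler("xyz",st["eef_rot"]).as_matrix();T[:3,3]=st["eef_pos"];return T
def wpose(st,c): return tool(st)@c["T_tool_cam"]
def px2w(c,u,v,z,P=None):
    P=c["pose"] if P is None else P
    f=240/np.tan(np.radians(c["vfov"]/2))
    d=P[:3,:3]@np.array([(u-c["cx"])/f,(v-c["cy"])/f,1.]);o=P[:3,3]
    return (o+d*(z-o[2])/d[2])[:2]
def w2px(c,p,P=None):
    P=c["pose"] if P is None else P
    f=240/np.tan(np.radians(c["vfov"]/2))
    q=P[:3,:3].T@(np.array(p)-P[:3,3]);return q[0]/q[2]*f+c["cx"],q[1]/q[2]*f+c["cy"]
E
python3 - <<'E'
from h import *
st=manip.read_state();print({k:np.round(v,3) for k,v in st.items()})
c=manip.camera("top");save(c,"top.png");print(c["vfov"],c["cx"],c["cy"],c["pose"].round(3))
for n,z in [("mainboard",9),("battery",9),("spool",22),("nozzle",26),("bin_green",10)]:
    for d in manip.silhouettes(n,c):
        m=d["pixels"].astype(np.uint8);r=cv2.minAreaRect(cv2.findNonZero(m))
        print(n,round(d["conf"],2),d["rect"],np.round(r[0]),np.round(r[1]),round(r[2]),px2w(c,*r[0],z).round(),c["img"][m>0].mean(0).round())
E
```

```text
{'clock': np.float64(0.0), 'joints': array([-1.274,  0.3  ,  1.522,  0.   ,  1.321, -0.067]), 'qd': array([ 0.001,  0.001, -0.001, -0.001, -0.001, -0.001]), 'effort': array([-2.0000e-03, -5.3181e+01, -3.5273e+01,  7.1000e-02,  2.4000e-02,
       -0.0000e+00]), 'eef_pos': array([ 195.624, -513.732,  188.583]), 'eef_rot': array([-3.14 , -0.   ,  0.364]), 'wrist_force': array([ 0.866, -0.537, -0.361]), 'moment': array([-0.009, -0.022,  0.028]), 'finger_gap': np.float64(94.338)}
49.695199672790295 316.6141196908826 252.14969314297397 [[ 2.70000e-02 -9.91000e-01  1.31000e-01  3.90945e+02]
 [-9.99000e-01 -2.90000e-02 -1.50000e-02  5.79700e+00]
 [ 1.90000e-02 -1.31000e-01 -9.91000e-01  9.66373e+02]
 [ 0.00000e+00  0.00000e+00  0.00000e+00  1.00000e+00]]
mainboard 0.84 [308.0, 182.8, 32.7, 36.7] [324. 201.] [33. 19.] 56 [616. -20.] [ 90. 138.  99.]
mainboard 0.49 [395.8, 245.9, 60.0, 64.7] [426. 276.] [58. 48.] 74 [ 479. -214.] [ 61.  95. 156.]
battery 0.87 [205.8, 193.5, 24.0, 32.5] [217. 210.] [23. 31.] 13 [592. 181.] [ 54.  78. 123.]
spool 0.77 [196.8, 270.2, 21.4, 18.3] [206. 280.] [21. 18.] 45 [459. 192.] [150. 151.  71.]
nozzle 0.75 [308.3, 237.0, 13.7, 17.0] [313. 246.] [15. 14.] 90 [526.  -1.] [107.  84.  84.]
nozzle 0.58 [303.0, 289.4, 14.4, 17.2] [308. 297.] [14. 13.] 90 [433.   4.] [110.  88.  87.]
bin_green 0.64 [425.5, 175.7, 62.7, 66.5] [456. 211.] [57. 47.] 74 [ 604. -271.] [ 65. 128.  81.]
bin_green 0.24 [127.9, 192.4, 22.4, 38.5] [139. 210.] [33. 19.] 81 [587. 326.] [68. 68. 66.]
```

View pics/top.png

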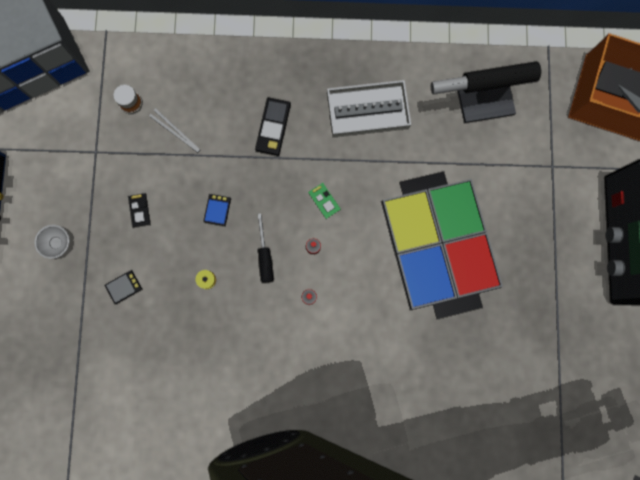

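The top view shows the green board at (324,201), the blue battery (217,210), the yellow spool (205,279) and the caddy around (440,243). The scrap board is at (139,210) and the scrap battery at (123,287). Nozzle candidates are (313,246) → x≈526 and (308,297) → x≈433. The lower one is nearer the base, so it fits. I'll confirm that in a crop and measure the bins and part orientations.

```bash
cat >> h.py <<'E'
HUE={"green":(45,85,90),"blue":(105,125,120),"yellow":(22,38,90),"red":(170,190,100)}
def mask(c,col):
    lo,hi,s=HUE[col];h=cv2.cvtColor(c["img"],cv2.COLOR_RGB2HSV).astype(int)
    hh=h[...,0].copy()
    if hi>180: hh[hh<20]+=180
    return ((hh>=lo)&(hh<=hi)&(h[...,1]>=s)&(h[...,2]>40)).astype(np.uint8)
def rects(c,col,z,P=None,amin=40,roi=None):
    "world min-area rects of colour blobs: centre, size, yaw of long side (deg)"
    out=[];m=mask(c,col)
    if roi: k=np.zeros_like(m);l,t,w,h=roi;k[t:t+h,l:l+w]=1;m=m*k
    for q in cv2.findContours(m,cv2.RETR_EXTERNAL,cv2.CHAIN_APPROX_NONE)[0]:
        if cv2.contourArea(q)<amin: continue
        w=np.array([px2w(c,u,v,z,P) for u,v in q[:,0]],np.float32)
        (x,y),(a,b),_=r=cv2.minAreaRect(w);p=cv2.boxPoints(r);e=p[1]-p[0];g=p[2]-p[1]
        e=e if np.hypot(*e)>np.hypot(*g) else g
        out.append((cv2.contourArea(q),q[:,0].mean(0).round(),np.round([x,y],1),np.round(sorted([a,b]),1),round(np.degrees(np.arctan2(e[1],e[0]))%180,1)))
    return sorted(out,key=lambda o:-o[0])
def go(x,y,z,yaw=None):
    "shift/turn of a row to world target; yaw deg (mod 180) of tool x"
    st=manip.read_state();p=st["eef_pos"];w=st["eef_rot"][2];D=np.array([x,y,z])-p;s,c=np.sin(w),np.cos(w)
    t=0
    if yaw is not None:
        q1=np.arctan2(y,x);best=min((yaw+k*180 for k in range(-3,4)),key=lambda a:abs(q1+np.pi/2-np.radians(a)))
        t=-(best-np.degrees(w))
    print("row dx dy dz roll",np.round([c*D[0]+s*D[1],s*D[0]-c*D[1],-D[2],t],1),"dist",round(np.linalg.norm(D)),"tool",p.round(1),round(np.degrees(w),1),"gap",round(float(st["finger_gap"]),1),"F",st["wrist_force"].round(1),"t",st["clock"])
E
python3 - <<'E'
from h import *
c=manip.camera("top")
for k in HUE:
    for o in rects(c,k,10): print(k,*o)
print("nozzles collar-top",px2w(c,313,246,26),px2w(c,308,297,26))
im=c["img"][170:310,90:350,::-1];cv2.imwrite("pics/crop.png",cv2.resize(im,None,fx=3,fy=3,interpolation=cv2.INTER_CUBIC))
go(530,-240,300,15)
E
```

```text
green 2000.5 [456. 210.] [ 605.7 -271.1] [78.7 97.3] 15.3
green 456.5 [323. 199.] [616.4 -19.7] [33.  60.4] 35.7
blue 2113.0 [427. 276.] [ 479.6 -214.2] [78.7 97.4] 15.4
blue 1832.5 [478.   3.] [1023.7 -315.6] [ 23.8 658.7] 92.2
blue 568.5 [22. 70.] [854.7 570.3] [41.2 70.6] 119.0
blue 443.5 [67. 71.] [854.9 484.7] [34.8 62.8] 118.1
blue 422.0 [216. 211.] [589.2 181.5] [38.4 43. ] 171.2
blue 385.5 [11. 98.] [800.8 583.5] [35.1 55.2] 117.9
yellow 2064.0 [412. 221.] [ 582.3 -185.8] [79.5 98. ] 15.3
yellow 280.0 [205. 279.] [461.7 195.5] [33.2 36.8] 91.6
yellow 63.5 [272. 144.] [722.8  81.8] [15.3 19.5] 77.3
yellow 40.0 [133. 280.] [455.5 326.7] [ 8.  28.6] 34.2
red 2119.5 [472. 265.] [ 503.1 -299.4] [79.2 98.3] 15.4
red 107.0 [618. 198.] [ 639.4 -580.9] [22.3 28.9] 3.3
nozzles collar-top [526.54503928  -1.44484853] [433.10070411   5.03946555]
row dx dy dz roll [ 409.9 -137.1 -111.     5.8] dist 446 tool [ 195.7 -513.9  189. ] 20.8 gap 93.9 F [-0.3 -0.3  0.3] t 0.35
```

View pics/crop.png

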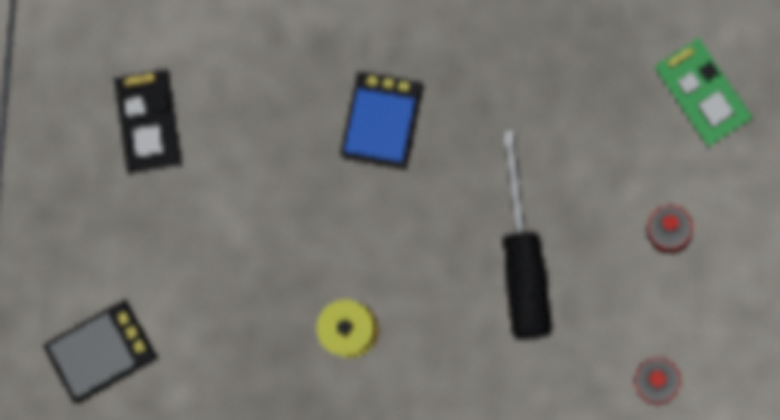

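Two look-alike nozzles, at (313,246) and (308,297) in the top picture. The lower one, at world (433,5), is nearest the base, so it is the one meant. First I'll go over the caddy for a close look at the bins.

>>> send_rows([
  [[1,0,0,-110,0],[1,410,-137,-110,6],[1,410,-137,-110,6],[1,410,-137,-110,6],[1,410,-137,-110,6],[1,410,-137,-110,6],[1,410,-137,-110,6],[1,410,-137,-110,6],[1,410,-137,-110,6],[1,410,-137,-110,6]],
])

```text
clock: 1.35
eef_pos: [531.9, -237.8, 299.5]
eef_rot: [3.141, -0.0, 0.26]
wrist_force: [0.5, -0.2, 0.5]
finger_gap: 93.8
```

>>> send_rows([
  [[1,0,0,0,0],[1,0,0,0,0]],
])

```text
clock: 1.55
eef_pos: [530.3, -239.7, 298.8]
eef_rot: [-3.141, 0.001, 0.26]
wrist_force: [0.0, 0.4, -0.7]
finger_gap: 94.0
```

```bash
cat >> h.py <<'E'
def look(name):
    st=manip.read_state();c=manip.camera("wrist");save(c,name);return st,c,wpose(st,c)
E
python3 - <<'E'
from h import *
st,c,P=look("w1.png");print(c["vfov"],c["cx"],c["cy"],c["T_tool_cam"].round(3),P[:3,3])
for k in HUE:
    for o in rects(c,k,10,P,800): print(k,*o)
go(433,5,200,0)
E
```

```text
70.73344066734906 315.572852101729 241.56126736815418 [[-1.00000e-03 -9.70000e-01 -2.43000e-01  6.92730e+01]
 [ 1.00000e+00 -1.00000e-03 -2.00000e-03  5.90000e-01]
 [ 2.00000e-03 -2.43000e-01  9.70000e-01 -1.96011e+02]
 [ 0.00000e+00  0.00000e+00  0.00000e+00  1.00000e+00]] [ 597.47869696 -222.49484513  494.73363409]
green 3989.0 [350. 160.] [ 603.4 -270. ] [79.1 96.7] 15.1
green 1214.0 [559. 279.] [ 516.  -624.5] [ 32.  102.9] 179.9
green 1069.5 [175. 101.] [616.7 -22.5] [33.6 60.9] 35.0
blue 3390.5 [289. 235.] [ 477.1 -212.5] [80.3 98.3] 14.9
blue 980.0 [19. 82.] [588.5 182. ] [39.  43.5] 171.5
yellow 4077.5 [287. 161.] [ 579.4 -184.7] [81.2 99.2] 15.1
red 3454.5 [349. 235.] [ 501.  -297.8] [81.3 99.3] 16.2
row dx dy dz roll [ -30.6 -262.    98.9 -165.2] dist 282 tool [ 529.7 -240.4  298.9] 14.8 gap 93.9 F [-0.5 -0.3 -0. ] t 1.6
```

View pics/w1.png

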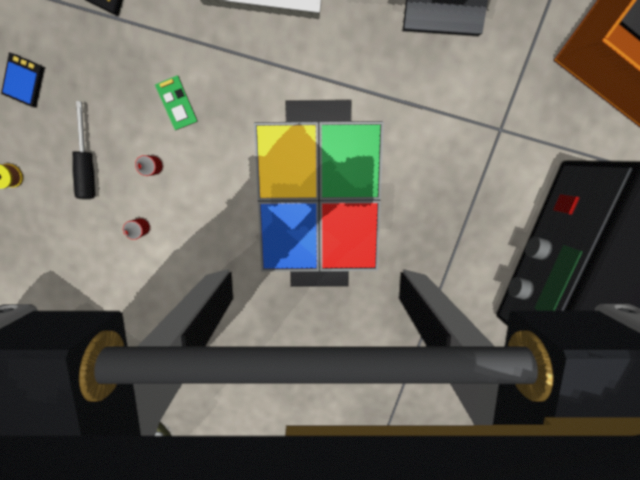

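Both cameras agree on the bins to about 2 mm. In the wrist picture yellow is at (287,161), green (350,160), blue (289,235) and red (349,235). Next, above the board.

Run:
```python
from h import *
go(616.5,-21.5,130,35)
```

```text
row dx dy dz roll [ 139.9 -189.3  168.9  -20.2] dist 290 tool [ 529.7 -240.4  298.9] 14.8 gap 93.9 F [-0.5 -0.3 -0. ] t 1.6
```

>>> send_rows([
  [[1,140,-189,169,-20],[1,140,-189,169,-20],[1,140,-189,169,-20],[1,140,-189,169,-20],[1,140,-189,169,-20],[1,140,-189,169,-20],[1,140,-189,169,-20],[1,140,-189,169,-20],[1,140,-189,169,-20]],
])

```text
clock: 2.5
eef_pos: [617.1, -23.3, 131.4]
eef_rot: [3.14, -0.001, 0.606]
wrist_force: [0.3, -0.8, -0.1]
finger_gap: 94.1
```

Run:
```python
from h import *
st,c,P=look("w2.png")
for o in rects(c,"green",8,P,800): print(*o)
for d in manip.silhouettes("mainboard",c):
    q=cv2.findContours(d["pixels"].astype(np.uint8),0,1)[0];q=max(q,key=len)
    w=np.array([px2w(c,u,v,8,P) for u,v in q[:,0]],np.float32);print(d["conf"],cv2.minAreaRect(w))
go(616.5,-21.5,10,35)
```

```text
2044.5 [313. 227.] [617.7 -19.4] [32.9 60.3] 35.3
0.92 ((618.0152587890625, -18.998884201049805), (61.026363372802734, 33.474613189697266), 34.893733978271484)
0.48 ((457.28204345703125, 198.0301971435547), (35.61662292480469, 53.77367401123047), 51.76617431640625)
row dx dy dz roll [  0.4  -1.6 121.4  -0.3] dist 121 tool [617.1 -23.1 131.4] 34.7 gap 94.1 F [ 0.  -1.   0.5] t 2.6
```

View pics/w2.png

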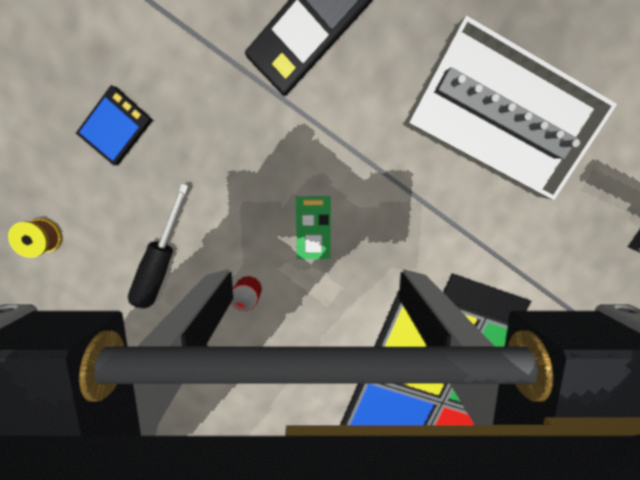

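The board is centred between the jaws at (313,227), with world centre about (618,-19).

>>> send_rows([
  [[0.7,3,-2.5,50,0],[0.7,3,-2.5,95,0],[0.7,3,-2.5,112,0],[0.7,3,-2.5,121,0],[0.7,3,-2.5,121,0],[0.3,3,-2.5,121,0],[0.3,3,-2.5,121,0],[0.3,3,-2.5,121,0],[0.3,3,-2.5,121,0],[0.3,3,-2.5,121,0]],
], newtons=20)

```text
clock: 3.6
eef_pos: [618.2, -17.7, 9.5]
eef_rot: [3.141, -0.0, 0.608]
wrist_force: [-0.3, -0.9, 0.2]
finger_gap: 29.5
```

>>> send_rows([
  [[0.2,0,0,0,0],[0.2,0,0,0,0],[0.2,0,0,0,0],[0.2,0,0,-10,0],[0.2,0,0,-30,0],[0.2,0,0,-60,0],[0.2,0,0,-90,0],[0.2,0,0,-90,0]],
])

```text
clock: 4.4
eef_pos: [620.1, -17.9, 104.3]
eef_rot: [3.137, -0.006, 0.608]
wrist_force: [-0.2, -0.5, -0.5]
finger_gap: 18.7
```

Run:
```python
from h import *
st,c,P=look("w3.png")
go(604,-270,100,105.2)
```

```text
row dx dy dz roll [-156.5  198.3    1.7  -70.4] dist 253 tool [619.1 -17.8 101.7] 34.8 gap 19.0 F [ 0.3  0.5 -0.8] t 4.45
```

View pics/w3.png

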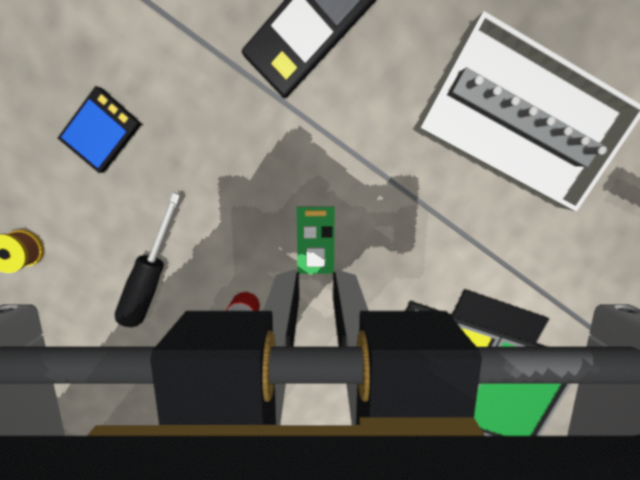

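The fingers closed past 34 mm and the board stayed put. I need to find out why before retrying.

Run:
```python
from h import *
st=manip.read_state();c=manip.camera("wrist");P=wpose(st,c)
for z in (0,8):
  for o in rects(c,"green",z,P,800): print(z,*o)
c=manip.camera("top")
for o in rects(c,"green",8): print("top",*o)
c=manip.camera("scene");s=c
u,v=w2px(c,(618,-19,20));print(u,v,c["vfov"],c["pose"][:3,3])
for z in (0,100): print(w2px(c,(618,-19,z)))
l,t=int(np.clip(u-100,0,440)),int(np.clip(v-75,0,330));save(c,"s1.png",(l,t,200,150),4);print(l,t)
```

```text
0 3751.5 [517. 405.] [ 585.8 -293.6] [64.4 88.9] 124.8
0 2419.5 [316. 239.] [616.1 -20.2] [33.9 62.5] 34.8
8 3751.5 [517. 405.] [ 588.2 -285.2] [62.7 86.5] 124.8
8 2419.5 [316. 239.] [617.7 -19.1] [33.  60.8] 34.8
top 1997.0 [457. 210.] [ 606.2 -271.7] [78.8 97.4] 15.3
281.1554235971964 275.0636294374872 50.5244344720821 [947.38722887 411.56938521 812.77212219]
(np.float64(281.92527244342455), np.float64(280.9453994310491))
(np.float64(277.8036138415114), np.float64(249.45525950655016))
181 200
```

View pics/s1.png

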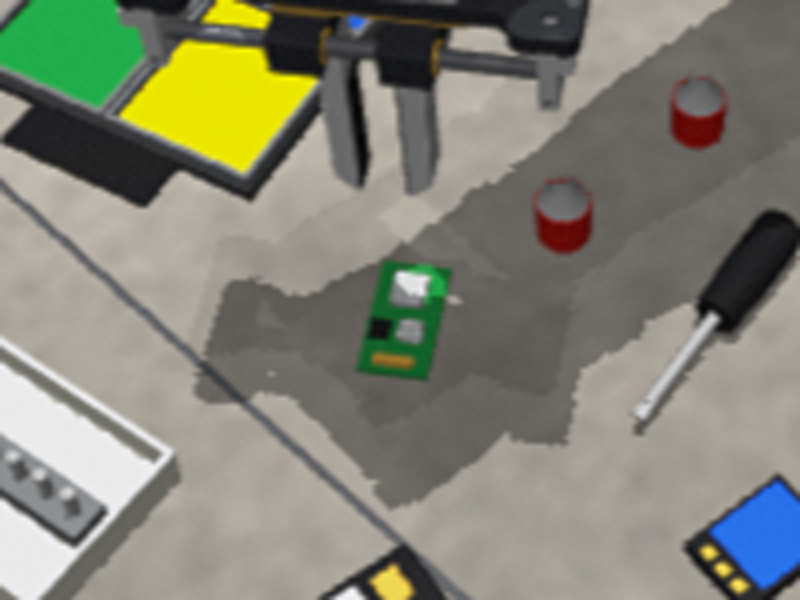

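The board's top face measures true to size at z≈0–1.5, so the PCB is thin. The 9 mm is the shield cans, and the fingers passed over the board. I need to grip with the tips on the bench.

>>> send_rows([
  [[0.7,-3.5,0,0,0],[0.7,-3.5,0,0,0],[0.7,-3.5,0,30,0],[0.7,-3.5,0,60,0],[0.7,-3.5,0,80,0],[0.7,-3.5,0,88,0],[0.7,-3.5,0,90,0],[0.7,-3.5,0,90,0],[0.7,-3.5,0,91,0],[0.7,-3.5,0,91,0]],
])

```text
clock: 5.6
eef_pos: [615.6, -19.8, 9.0]
eef_rot: [3.141, -0.001, 0.608]
wrist_force: [0.6, 0.2, 0.2]
finger_gap: 65.7
```

>>> send_rows([
  [[0.7,0,0,0.5,0],[0.7,0,0,1,0],[0.7,0,0,1,0]],
])

```text
clock: 5.9
eef_pos: [615.2, -19.7, 7.2]
eef_rot: [3.142, -0.0, 0.608]
wrist_force: [0.2, -0.0, 0.6]
finger_gap: 65.7
```

>>> send_rows([
  [[0.7,0,0,0.5,0],[0.7,0,0,1,0],[0.7,0,0,1,0]],
])

```text
clock: 6.2
eef_pos: [615.1, -19.7, 6.0]
eef_rot: [-3.141, 0.0, 0.608]
wrist_force: [-0.5, -0.1, 0.3]
finger_gap: 66.0
```

>>> send_rows([
  [[0.7,0,0,0.5,0],[0.7,0,0,1,0],[0.7,0,0,1,0]],
])

```text
clock: 6.5
eef_pos: [615.1, -19.8, 5.0]
eef_rot: [-3.141, 0.0, 0.608]
wrist_force: [-0.6, 0.4, 0.6]
finger_gap: 65.6
```

>>> send_rows([
  [[0.7,0,0,0.5,0],[0.7,0,0,1,0],[0.7,0,0,1,0]],
])

```text
clock: 6.8
eef_pos: [615.1, -19.8, 4.1]
eef_rot: [-3.141, 0.0, 0.608]
wrist_force: [-0.3, -0.4, -0.2]
finger_gap: 65.8
```

>>> send_rows([
  [[0.3,0,0,0,0],[0.3,0,0,0,0],[0.3,0,0,0,0],[0.3,0,0,0,0],[0.3,0,0,0,0]],
])

```text
clock: 7.3
eef_pos: [615.2, -19.7, 4.1]
eef_rot: [-3.142, 0.0, 0.608]
wrist_force: [-0.2, -0.1, 0.3]
finger_gap: 30.2
```

Run:
```python
from h import *
print(manip.read_state()["finger_gap"])
c=manip.camera("scene");save(c,"s2.png",(221,225,120,90),6)
```

```text
30.1555514371819
```

View pics/s2.png

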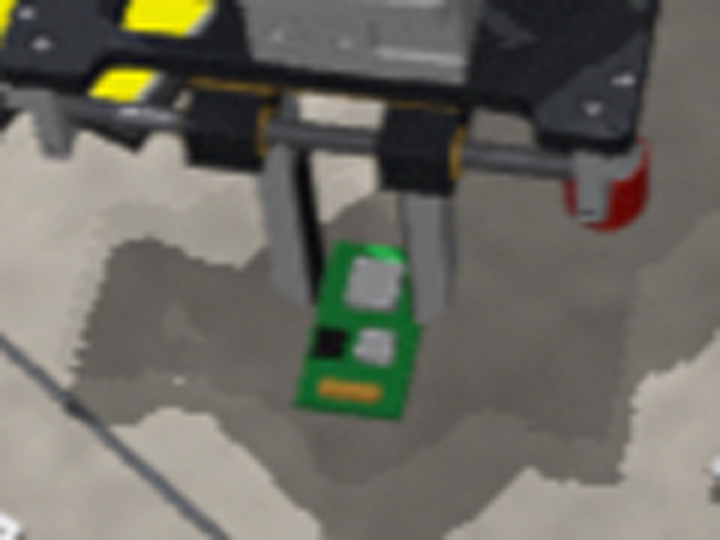

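>>> send_rows([
  [[0.2,0,0,0,0],[0.2,0,0,0,0],[0.2,0,0,0,0],[0.2,0,0,0,0]],
])

```text
clock: 7.75
eef_pos: [615.2, -19.8, 4.1]
eef_rot: [-3.142, 0.0, 0.608]
wrist_force: [0.5, 0.7, -0.4]
finger_gap: 18.6
```

>>> send_rows([
  [[0.7,0,0,0,0],[0.7,0,0,0,0],[0.7,0,0,0,0],[0.7,0,0,0,0],[0.7,0,0,0,0],[0.7,0,0,0.5,0],[0.7,0,0,1,0],[0.7,0,0,1.5,0],[0.7,0,0,2,0],[0.7,0,0,2,0]],
])

```text
clock: 8.75
eef_pos: [615.2, -19.7, 2.1]
eef_rot: [-3.142, 0.0, 0.608]
wrist_force: [-0.2, -0.4, -0.5]
finger_gap: 66.0
```

Run:
```python
from h import *
c=manip.camera("wrist");save(c,"w4.png",(160,170,320,200),2.5)
c=manip.camera("scene");save(c,"s3.png",(221,225,120,90),6)
```

```text
(no output)
```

View pics/w4.png

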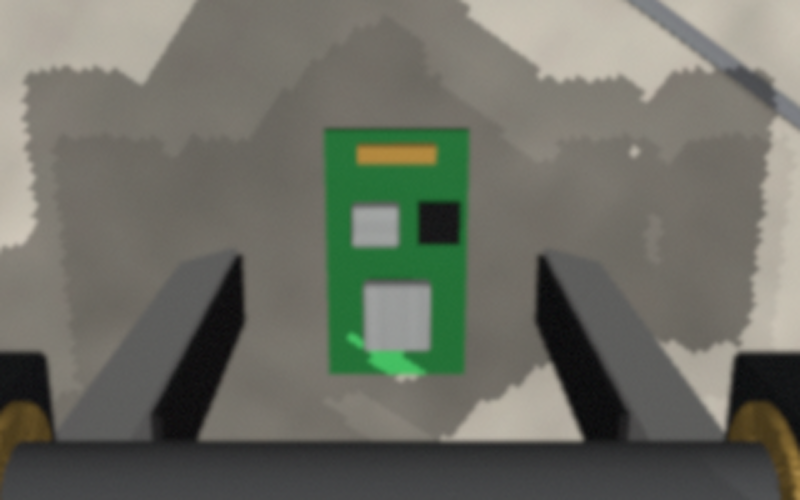

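Finger tips in this picture (tip edges at (240,255) and (540,255)) scale to about 188 mm camera depth. The bench is about 209 mm away. So the tips really end about 18 mm behind the reported TCP, not 8 mm ahead. I'll go down with force monitoring.

>>> send_rows([
  [[0.7,0,0,4,0],[0.7,0,0,7,0],[0.7,0,0,10,0],[0.7,0,0,12,0],[0.7,0,0,12,0],[0.7,0,0,12,0]],
])

```text
clock: 9.45
eef_pos: [615.2, -19.8, -9.8]
eef_rot: [3.142, -0.0, 0.608]
wrist_force: [-0.6, 0.4, 0.7]
finger_gap: 65.6
```

>>> send_rows([
  [[0.7,0,0,1,0],[0.7,0,0,2,0],[0.7,0,0,2,0]],
])

```text
clock: 9.75
eef_pos: [615.1, -19.7, -12.0]
eef_rot: [-3.141, 0.0, 0.608]
wrist_force: [-0.4, -0.2, 0.2]
finger_gap: 66.0
```

>>> send_rows([
  [[0.7,0,0,1,0],[0.7,0,0,1.5,0],[0.7,0,0,1.5,0]],
])

```text
clock: 10.05
eef_pos: [615.1, -19.7, -13.4]
eef_rot: [-3.141, 0.0, 0.608]
wrist_force: [0.2, 0.7, -1.1]
finger_gap: 65.9
```

>>> send_rows([
  [[0.7,0,0,1,0],[0.7,0,0,1.5,0],[0.7,0,0,1.5,0]],
])

```text
clock: 10.35
eef_pos: [615.1, -19.7, -15.0]
eef_rot: [-3.141, 0.0, 0.608]
wrist_force: [-0.9, -0.3, 0.1]
finger_gap: 65.5
```

>>> send_rows([
  [[0.3,0,0,0,0],[0.3,0,0,0,0],[0.3,0,0,0,0],[0.3,0,0,0,0],[0.3,0,0,0,0]],
])

```text
clock: 10.85
eef_pos: [615.2, -19.8, -14.9]
eef_rot: [-3.142, 0.0, 0.608]
wrist_force: [0.8, 0.2, -0.0]
finger_gap: 33.4
```

It grips at 33.4 mm, so the offset is confirmed. The tips sit about 18 mm behind the TCP. Lift.

>>> send_rows([
  [[0.25,0,0,0,0],[0.25,0,0,0,0],[0.25,0,0,-5,0],[0.25,0,0,-20,0],[0.25,0,0,-45,0],[0.25,0,0,-70,0],[0.25,0,0,-70,0],[0.25,0,0,-70,0]],
])

```text
clock: 11.65
eef_pos: [615.4, -19.8, 56.0]
eef_rot: [3.141, -0.001, 0.608]
wrist_force: [0.4, -0.9, -1.3]
finger_gap: 33.7
```

Run:
```python
from h import *
go(604,-270,55,105.2)
```

```text
row dx dy dz roll [-152.3  198.9    1.   -70.4] dist 250 tool [615.4 -19.8  56. ] 34.8 gap 33.7 F [ 0.4 -0.9 -1.3] t 11.65
```

>>> send_rows([
  [[0.25,-20,25,0,-8],[0.25,-50,65,0,-16],[0.25,-80,105,0,-24],[0.25,-110,145,0,-32],[0.25,-135,178,0,-40],[0.25,-152,199,0,-48],[0.25,-152,199,0,-56],[0.25,-152,199,0,-64],[0.25,-152,199,0,-70.4],[0.25,-152,199,0,-70.4]],
])

```text
clock: 12.65
eef_pos: [603.6, -269.7, 54.0]
eef_rot: [-3.14, -0.001, 1.838]
wrist_force: [0.1, 0.3, 0.1]
finger_gap: 33.5
```

>>> send_rows([
  [[0.25,0,0,0,0],[0.25,0,0,0,0]],
])

```text
clock: 12.85
eef_pos: [604.0, -269.8, 54.7]
eef_rot: [-3.141, -0.0, 1.834]
wrist_force: [0.2, 0.3, -0.3]
finger_gap: 33.7
```

Run:
```python
from h import *
st,c,P=look("w5.png")
go(604,-270,-5,105.2)
for k in HUE:
  for o in rects(c,k,10,P,400): print(k,*o)
for d in manip.silhouettes("mainboard",c):
    q=max(cv2.findContours(d["pixels"].astype(np.uint8),0,1)[0],key=len)
    z=st["eef_pos"][2]+15+8
    w=np.array([px2w(c,u,v,z,P) for u,v in q[:,0]],np.float32);print(d["conf"],cv2.minAreaRect(w))
```

```text
row dx dy dz roll [-0.2 -0.1 59.9 -0.1] dist 60 tool [ 604.1 -269.8   54.9] 105.1 gap 33.4 F [-0.7  0.3 -0.4] t 12.9
green 13171.0 [317. 260.] [ 606.9 -281.2] [ 99.4 101.4] 105.1
blue 17676.5 [158. 126.] [ 476.7 -213. ] [80.7 97.6] 15.4
yellow 18140.0 [316. 125.] [ 580.3 -184.7] [81.3 99.5] 15.4
red 13552.5 [172. 253.] [ 500.3 -298.9] [80.2 98.2] 15.1
0.84 ((601.8463134765625, -265.9885559082031), (33.24762725830078, 60.43791580200195), 15.02519702911377)
```

View pics/w5.png

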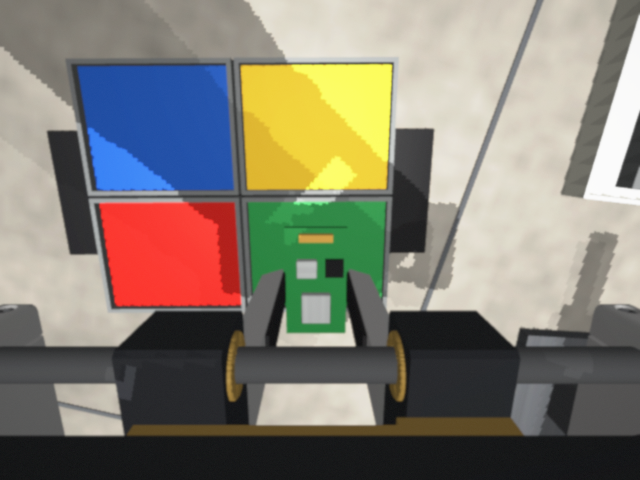

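The board sits in the jaws at (315,280) over the green compartment. It is about 4 mm too far along tool x, so I correct that and lower it.

>>> send_rows([
  [[0.25,-4,0.5,0,0],[0.25,-4,0.5,20,0],[0.25,-4,0.5,40,0],[0.25,-4,0.5,50,0],[0.25,-4,0.5,55,0],[0.25,-4,0.5,58,0],[0.25,-4,0.5,58,0],[0.25,-4,0.5,59,0],[0.25,-4,0.5,59.5,0],[0.25,-4,0.5,59.5,0]],
])

```text
clock: 13.95
eef_pos: [605.8, -273.7, -4.1]
eef_rot: [3.141, 0.0, 1.837]
wrist_force: [1.1, 1.0, -0.2]
finger_gap: 33.6
```

>>> send_rows([
  [[0.25,0,0,0.5,0],[0.25,0,0,1,0],[0.25,0,0,1,0]],
])

```text
clock: 14.25
eef_pos: [605.8, -273.7, -4.8]
eef_rot: [3.141, 0.0, 1.837]
wrist_force: [-2.3, 1.5, 5.0]
finger_gap: 33.8
```

Contact with the floor at 5 N. Release and rise.

>>> send_rows([
  [[0.5,0,0,0,0],[0.5,0,0,0,0],[0.5,0,0,0,0],[0.5,0,0,-10,0],[0.5,0,0,-40,0],[0.6,0,0,-90,0],[0.7,0,0,-120,0],[0.8,0,0,-120,0]],
])

```text
clock: 15.05
eef_pos: [607.6, -274.6, 120.8]
eef_rot: [3.135, 0.006, 1.837]
wrist_force: [0.6, 0.1, -0.6]
finger_gap: 67.6
```

Run:
```python
from h import *
st,c,P=look("w6.png")
for d in manip.silhouettes("mainboard",c)[:1]:
    q=max(cv2.findContours(d["pixels"].astype(np.uint8),0,1)[0],key=len)
    w=np.array([px2w(c,u,v,18,P) for u,v in q[:,0]],np.float32);print(d["conf"],cv2.minAreaRect(w))
for k in HUE:
  for o in rects(c,k,10,P,800): print(k,*o)
go(590,181.5,100,81)
```

```text
0.96 ((603.677001953125, -271.0419921875), (33.13766860961914, 60.11211395263672), 15.083780288696289)
green 8807.0 [313. 226.] [ 603.5 -270. ] [79.4 98.5] 15.2
blue 11045.0 [188. 125.] [ 476.9 -212.7] [80.  97.7] 15.2
yellow 11085.5 [312. 125.] [ 580.2 -184.6] [80.2 98.8] 15.3
red 8920.5 [197. 227.] [ 500.3 -298. ] [81.1 98.3] 15.4
row dx dy dz roll [443.3 104.5  15.2  24.2] dist 456 tool [ 605.7 -273.7  115.2] 105.2 gap 73.9 F [-0.5  0.5 -1. ] t 15.15
```

Board placed within 1 mm of the middle of green. On to the battery.

Run:
```python
from h import *
go(590,181.5,100,171)
```

```text
row dx dy dz roll [443.3 104.5  15.2 -65.8] dist 456 tool [ 605.7 -273.7  115.2] 105.2 gap 73.9 F [-0.5  0.5 -1. ] t 15.15
```

>>> send_rows([
  [[0.8,443,104.5,15,-66],[0.8,443,104.5,15,-66],[0.8,443,104.5,15,-66],[0.8,443,104.5,15,-66],[0.8,443,104.5,15,-66],[0.8,443,104.5,15,-66],[0.8,443,104.5,15,-66],[0.8,443,104.5,15,-66],[0.8,443,104.5,15,-66],[0.8,443,104.5,15,-66]],
])

```text
clock: 16.15
eef_pos: [588.3, 186.0, 97.7]
eef_rot: [-3.141, -0.003, 2.994]
wrist_force: [-0.0, 0.1, 0.2]
finger_gap: 75.4
```

>>> send_rows([
  [[0.8,0,0,0,0],[0.8,0,0,0,0],[0.8,0,0,0,0]],
])

```text
clock: 16.45
eef_pos: [590.1, 179.7, 99.3]
eef_rot: [-3.141, -0.001, 2.987]
wrist_force: [-0.4, 0.5, -0.4]
finger_gap: 75.1
```

```bash
cat >> h.py <<'E'
def sil(n,c,z,P,k=2):
    for d in manip.silhouettes(n,c)[:k]:
        q=max(cv2.findContours(d["pixels"].astype(np.uint8),0,1)[0],key=len)
        w=np.array([px2w(c,u,v,z,P) for u,v in q[:,0]],np.float32);r=cv2.minAreaRect(w);print(n,round(d["conf"],2),d["rect"],np.round(r[0],1),np.round(r[1],1),round(r[2],1))
E
python3 - <<'E'
from h import *
st,c,P=look("w7.png")
sil("battery",c,8,P)
for o in rects(c,"blue",9,P,800): print(*o)
go(590,181.5,-16,171)
E
```

```text
battery 0.98 [295.6, 210.5, 46.7, 62.6] [591.7 181.4] [43.2 58.7] 82.2
1975.5 [319. 239.] [588.5 182. ] [38.  42.1] 171.1
row dx dy dz roll [5.000e-01 1.500e+00 1.156e+02 1.000e-01] dist 116 tool [590.2 180.   99.6] 171.1 gap 74.9 F [-0.3  0.5  0.7] t 16.55
```

View pics/w7.png

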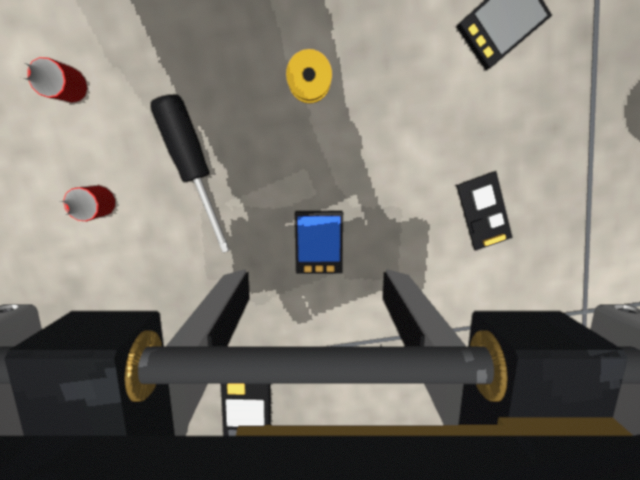

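The blue-label battery is at (319,241), centred between the jaws. Its contact strip confirms the long axis. Descend and grip.

>>> send_rows([
  [[0.75,-0.5,1.6,40,0],[0.75,-0.5,1.6,80,0],[0.75,-0.5,1.6,105,0],[0.75,-0.5,1.6,115,0],[0.75,-0.5,1.6,115,0],[0.4,-0.5,1.6,115,0],[0.4,-0.5,1.6,115,0],[0.4,-0.5,1.6,115,0],[0.35,-0.5,1.6,115,0],[0.35,-0.5,1.6,115,0]],
])

```text
clock: 17.55
eef_pos: [590.9, 182.7, -15.1]
eef_rot: [3.142, 0.0, 2.989]
wrist_force: [-0.6, -1.3, 1.4]
finger_gap: 42.0
```

>>> send_rows([
  [[0.35,0,0,0,0],[0.35,0,0,0,0],[0.35,0,0,-5,0],[0.35,0,0,-20,0],[0.35,0,0,-45,0],[0.35,0,0,-70,0],[0.35,0,0,-70,0],[0.35,0,0,-70,0]],
])

```text
clock: 18.35
eef_pos: [590.8, 182.8, 55.2]
eef_rot: [3.141, 0.001, 2.989]
wrist_force: [-0.0, 0.5, -0.9]
finger_gap: 41.6
```

Run:
```python
from h import *
go(477,-212.5,55,105.2)
```

```text
row dx dy dz roll [ 5.23e+01 -4.08e+02  2.00e-01  6.60e+01] dist 411 tool [590.8 182.8  55.2] 171.2 gap 41.6 F [-0.   0.5 -0.9] t 18.35
```

>>> send_rows([
  [[0.35,3,-25,-10,8],[0.35,9,-70,-10,16],[0.35,15,-115,-10,24],[0.35,21,-160,-10,32],[0.35,27,-205,-10,40],[0.35,33,-250,-10,48],[0.35,39,-295,-10,56],[0.35,45,-340,-10,64],[0.35,50,-380,-5,66],[0.35,52,-408,0,66]],
])

```text
clock: 19.35
eef_pos: [475.7, -214.5, 53.6]
eef_rot: [-3.14, -0.001, 1.834]
wrist_force: [-0.1, -0.4, -1.5]
finger_gap: 41.7
```

>>> send_rows([
  [[0.35,0,0,0,0],[0.35,0,0,0,0],[0.35,0,0,0,0]],
])

```text
clock: 19.65
eef_pos: [477.3, -211.6, 54.3]
eef_rot: [-3.141, -0.001, 1.838]
wrist_force: [-0.3, -0.0, -0.5]
finger_gap: 42.0
```

Run:
```python
from h import *
st,c,P=look("w8.png");z=st["eef_pos"][2]
sil("battery",c,z+15.5+8,P,1)
for o in rects(c,"blue",z+24,P,500): print(*o)
go(477,-212.5,-5,105.2)
```

```text
battery 0.78 [276.3, 241.9, 80.2, 99.4] [ 476.6 -214. ] [42.4 57.2] 15.3
6749.5 [319. 237.] [ 470.7 -187. ] [42.2 70.8] 15.2
4836.0 [315. 287.] [ 476.1 -211.3] [37.6 41.1] 105.3
row dx dy dz roll [-0.7 -0.7 59.6  0.1] dist 60 tool [ 477.5 -211.6   54.6] 105.3 gap 41.8 F [ 0.5 -0.3  0.7] t 19.75
```

>>> send_rows([
  [[0.35,1,0,20,0],[0.35,1,0,40,0],[0.35,1,0,50,0],[0.35,1,0,55,0],[0.35,1,0,58,0],[0.35,1,0,58,0],[0.35,1,0,59,0],[0.35,1,0,59.5,0],[0.35,1,0,59.5,0],[0.35,1,0,59.5,0]],
])

```text
clock: 20.75
eef_pos: [477.1, -211.7, -4.7]
eef_rot: [3.141, 0.0, 1.837]
wrist_force: [-0.5, -1.1, -0.4]
finger_gap: 41.7
```

>>> send_rows([
  [[0.35,0,0,0.5,0],[0.35,0,0,1,0],[0.35,0,0,1,0]],
])

```text
clock: 21.05
eef_pos: [477.1, -211.7, -5.2]
eef_rot: [3.141, 0.0, 1.837]
wrist_force: [-4.3, 0.7, 8.6]
finger_gap: 41.8
```

>>> send_rows([
  [[0.6,0,0,0,0],[0.6,0,0,0,0],[0.6,0,0,0,0],[0.6,0,0,-10,0],[0.6,0,0,-40,0],[0.6,0,0,-90,0],[0.6,0,0,-120,0],[0.6,0,0,-120,0]],
])

```text
clock: 21.85
eef_pos: [478.8, -212.5, 119.1]
eef_rot: [3.136, 0.005, 1.837]
wrist_force: [0.2, -0.5, -0.2]
finger_gap: 56.6
```

Run:
```python
from h import *
st,c,P=look("w9.png")
sil("battery",c,18,P,1)
for o in rects(c,"blue",10,P,500): print(*o)
go(460.5,194,90,105.2)
```

```text
battery 0.97 [289.8, 208.2, 46.2, 58.4] [ 476.2 -214.1] [41.6 56.6] 16.0
8764.5 [315. 233.] [ 478.1 -213.4] [79.8 98.8] 15.3
row dx dy dz roll [395.7  90.7  24.7   0. ] dist 407 tool [ 477.  -211.7  114.7] 105.2 gap 56.5 F [-0.3  0.4 -0.5] t 21.95
```

Battery is about 1–2 mm from the middle. Next, the spool.

>>> send_rows([
  [[0.7,396,90.5,20,0],[0.7,396,90.5,20,0],[0.7,396,90.5,20,0],[0.7,396,90.5,20,0],[0.7,396,90.5,20,0],[0.7,396,90.5,20,0],[0.7,396,90.5,20,0],[0.7,396,90.5,20,0],[0.7,396,90.5,20,0],[0.7,396,90.5,20,0]],
])

```text
clock: 22.95
eef_pos: [459.3, 194.9, 92.9]
eef_rot: [-3.139, 0.0, 1.839]
wrist_force: [0.0, -0.4, 0.5]
finger_gap: 65.8
```

>>> send_rows([
  [[0.7,0,0,0,0],[0.7,0,0,0,0],[0.7,0,0,0,0]],
])

```text
clock: 23.25
eef_pos: [460.4, 193.1, 94.2]
eef_rot: [-3.142, 0.0, 1.835]
wrist_force: [0.2, -0.7, 0.4]
finger_gap: 65.7
```

Run:
```python
from h import *
st,c,P=look("w10.png")
sil("spool",c,22,P,2)
for o in rects(c,"yellow",22,P,400): print(*o)
go(460.5,194,-13,105.2)
```

```text
spool 0.59 [295.1, 217.8, 41.7, 44.5] [458.9 196. ] [32.8 37. ] 15.1
1390.5 [317. 241.] [459.3 196.1] [33.6 37. ] 105.1
row dx dy dz roll [  0.5   0.2 107.2  -0. ] dist 107 tool [460.4 193.5  94.2] 105.2 gap 65.6 F [-0.5  0.4 -0.4] t 23.35
```

View pics/w10.png

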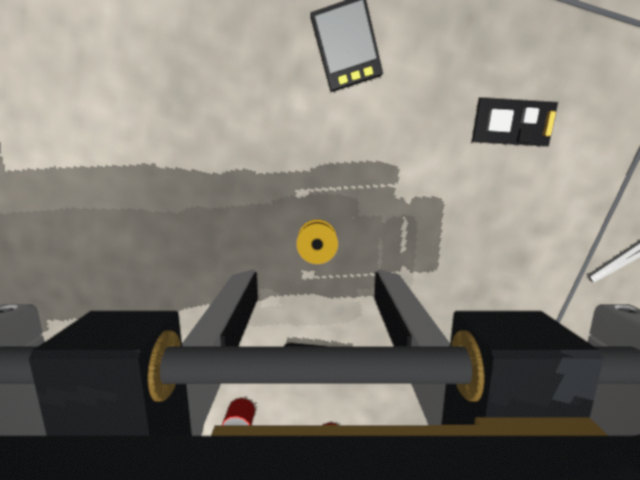

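The spool's top flange is centred at (317,244). Grip it near the bench so the pads span both flanges.

>>> send_rows([
  [[0.7,1.2,-0.6,40,0],[0.7,1.2,-0.6,80,0],[0.7,1.2,-0.6,100,0],[0.7,1.2,-0.6,109,0],[0.7,1.2,-0.6,109,0],[0.3,1.2,-0.6,109,0],[0.3,1.2,-0.6,109,0],[0.3,1.2,-0.6,109,0],[0.25,1.2,-0.6,109,0],[0.25,1.2,-0.6,109,0]],
])

```text
clock: 24.35
eef_pos: [459.5, 195.3, -14.6]
eef_rot: [3.141, 0.0, 1.837]
wrist_force: [0.0, -0.2, 2.6]
finger_gap: 33.4
```

>>> send_rows([
  [[0.25,0,0,0,0],[0.25,0,0,0,0],[0.25,0,0,-5,0],[0.25,0,0,-20,0],[0.25,0,0,-45,0],[0.25,0,0,-80,0],[0.25,0,0,-80,0],[0.25,0,0,-80,0]],
])

```text
clock: 25.15
eef_pos: [459.4, 195.3, 65.4]
eef_rot: [3.141, -0.0, 1.837]
wrist_force: [-0.1, 0.4, -0.8]
finger_gap: 33.5
```

Run:
```python
from h import *
go(580.2,-184.8,65,105.2)
```

```text
row dx dy dz roll [-398.5   16.6    0.4    0. ] dist 399 tool [459.4 195.3  65.4] 105.2 gap 33.5 F [-0.1  0.4 -0.8] t 25.15
```

>>> send_rows([
  [[0.25,-25,1,-10,0],[0.25,-70,3,-10,0],[0.25,-115,5,-10,0],[0.25,-160,7,-10,0],[0.25,-205,9,-10,0],[0.25,-250,10.5,-10,0],[0.25,-295,12,-10,0],[0.25,-340,14,-10,0],[0.25,-380,16,-5,0],[0.25,-398.5,16.6,0,0]],
])

```text
clock: 26.15
eef_pos: [579.8, -187.6, 63.2]
eef_rot: [-3.14, -0.001, 1.835]
wrist_force: [-0.3, -0.1, -0.0]
finger_gap: 33.6
```

>>> send_rows([
  [[0.25,0,0,0,0],[0.25,0,0,0,0],[0.25,0,0,0,0]],
])

```text
clock: 26.45
eef_pos: [579.9, -183.4, 65.0]
eef_rot: [-3.141, -0.001, 1.838]
wrist_force: [0.5, 0.5, -0.3]
finger_gap: 33.6
```

Run:
```python
from h import *
st,c,P=look("w11.png");z=st["eef_pos"][2]
sil("spool",c,z+15+22,P,1)
go(580.2,-184.8,-4,105.2)
```

```text
spool 0.97 [282.3, 258.1, 66.2, 74.3] [ 578.6 -181.6] [33.6 38.4] 15.3
row dx dy dz roll [-1.2 -0.2 69.4  0.1] dist 69 tool [ 580.1 -183.6   65.4] 105.3 gap 33.1 F [ 0.4  0.2 -0.3] t 26.55
```

View pics/w11.png

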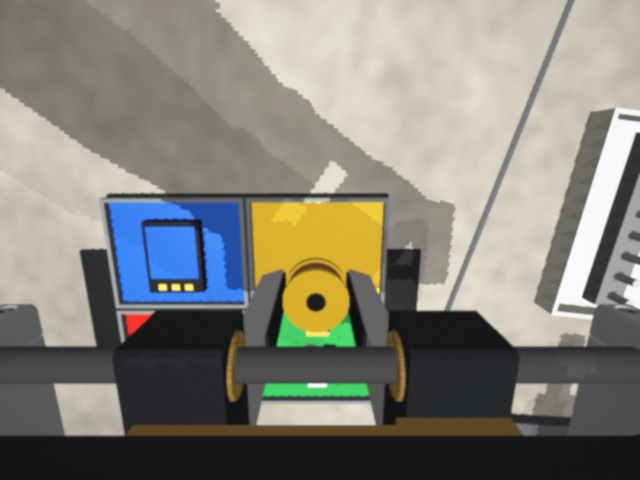

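>>> send_rows([
  [[0.25,-1.2,0.4,20,0],[0.25,-1.2,0.4,45,0],[0.25,-1.2,0.4,58,0],[0.25,-1.2,0.4,65,0],[0.25,-1.2,0.4,68,0],[0.25,-1.2,0.4,68,0],[0.25,-1.2,0.4,69,0],[0.25,-1.2,0.4,69,0],[0.25,-1.2,0.4,69,0]],
])

```text
clock: 27.45
eef_pos: [581.0, -186.0, -3.4]
eef_rot: [3.141, 0.0, 1.837]
wrist_force: [-0.3, 0.2, -0.2]
finger_gap: 33.4
```

>>> send_rows([
  [[0.25,0,0,0.5,0],[0.25,0,0,1,0],[0.25,0,0,1,0]],
])

```text
clock: 27.75
eef_pos: [580.9, -186.0, -4.6]
eef_rot: [3.141, 0.0, 1.837]
wrist_force: [-1.4, 0.5, 3.7]
finger_gap: 33.7
```

>>> send_rows([
  [[0.5,0,0,0,0],[0.5,0,0,0,0],[0.5,0,0,0,0],[0.5,0,0,-10,0],[0.5,0,0,-40,0],[0.5,0,0,-90,0],[0.5,0,0,-120,0],[0.5,0,0,-120,0]],
])

```text
clock: 28.55
eef_pos: [582.7, -186.6, 120.8]
eef_rot: [3.135, 0.005, 1.837]
wrist_force: [0.6, -0.1, 0.9]
finger_gap: 46.7
```

Run:
```python
from h import *
st,c,P=look("w12.png")
sil("spool",c,32,P,1)
for o in rects(c,"yellow",10,P,500): print(*o)
go(433,5,100,105.2)
```

```text
spool 0.65 [290.9, 216.8, 38.7, 42.0] [ 579.2 -185.7] [32.1 36.5] 15.1
8747.5 [314. 230.] [ 580.  -185.1] [80.8 99.3] 15.2
row dx dy dz roll [223.1 -92.4  15.7   0. ] dist 242 tool [ 580.8 -185.9  115.7] 105.2 gap 46.9 F [-0.3  0.2 -1.4] t 28.65
```

Spool is centred to about 1.5 mm. Next, the nozzle nearest the base.

>>> send_rows([
  [[0.6,223,-92,10,0],[0.6,223,-92,10,0],[0.6,223,-92,10,0],[0.6,223,-92,10,0],[0.6,223,-92,10,0],[0.6,223,-92,10,0],[0.6,223,-92,10,0],[0.6,223,-92,10,0],[0.6,223,-92,10,0]],
])

```text
clock: 29.55
eef_pos: [433.7, 4.3, 104.8]
eef_rot: [-3.141, -0.0, 1.836]
wrist_force: [0.4, -1.0, -0.3]
finger_gap: 56.4
```

Run:
```python
from h import *
st,c,P=look("w13.png")
sil("nozzle",c,0,P,3);sil("nozzle",c,26,P,3)
print(w2px(c,(433,5,0),P),w2px(c,(433,5,26),P),w2px(c,(433,5,46),P))
save(c,"w13.png",(200,130,240,180),3.3)
go(433,5,-13,105.2)
```

```text
nozzle 0.79 [300.1, 221.5, 32.9, 35.5] [4.34e+02 4.00e-01] [29.4 33.9] 15.1
nozzle 0.77 [398.4, 253.1, 36.6, 38.8] [533.1  -4.4] [29.5 40.9] 51.0
nozzle 0.79 [300.1, 221.5, 32.9, 35.5] [432.3   6.6] [26.9 31. ] 15.1
nozzle 0.77 [398.4, 253.1, 36.6, 38.8] [522.9   2.2] [27.  37.4] 51.0
(np.float64(316.2840730510864), np.float64(235.2811839883302)) (np.float64(316.3011864854005), np.float64(242.18143028970263)) (np.float64(316.31657878250275), np.float64(248.38770304594058))
row dx dy dz roll [  0.6  -0.4 117.9  -0. ] dist 118 tool [433.6   4.6 104.9] 105.2 gap 56.5 F [0.  0.4 0.4] t 29.7
```

View pics/w13.png

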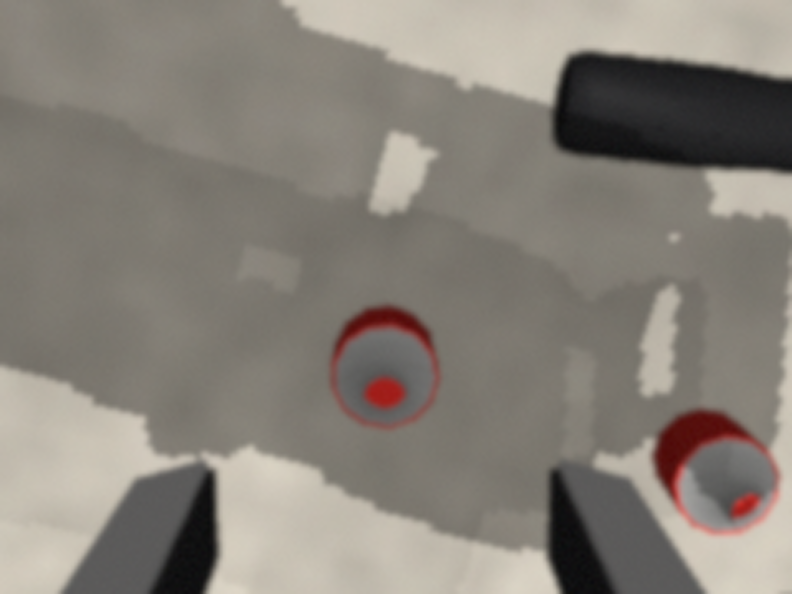

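The target nozzle at full-picture px (317,244) is between the jaws. The other nozzle, at (420,277), is the farther one. Grip its collar.

>>> send_rows([
  [[0.6,-0.7,0,40,0],[0.6,-0.7,0,80,0],[0.6,-0.7,0,108,0],[0.6,-0.7,0,119,0],[0.6,-0.7,0,119,0],[0.25,-0.7,0,119,0],[0.25,-0.7,0,119,0],[0.25,-0.7,0,119,0],[0.2,-0.7,0,119,0],[0.2,-0.7,0,119,0]],
])

```text
clock: 30.7
eef_pos: [433.9, 4.3, -13.5]
eef_rot: [3.141, 0.0, 1.837]
wrist_force: [-0.2, 0.2, 4.8]
finger_gap: 27.4
```

>>> send_rows([
  [[0.2,0,0,0,0],[0.2,0,0,0,0],[0.2,0,0,-5,0],[0.2,0,0,-20,0],[0.2,0,0,-45,0],[0.2,0,0,-80,0],[0.2,0,0,-80,0],[0.2,0,0,-80,0]],
])

```text
clock: 31.5
eef_pos: [433.7, 4.4, 66.4]
eef_rot: [3.141, 0.0, 1.837]
wrist_force: [0.6, -0.6, -0.7]
finger_gap: 27.5
```

Run:
```python
from h import *
go(500.5,-298.3,66,105.2)
```

```text
row dx dy dz roll [-309.6  -15.1    0.4    0. ] dist 310 tool [433.7   4.4  66.4] 105.2 gap 27.5 F [ 0.6 -0.6 -0.7] t 31.5
```

>>> send_rows([
  [[0.2,-25,-1,0,0],[0.2,-70,-3.5,0,0],[0.2,-115,-5.5,0,0],[0.2,-160,-8,0,0],[0.2,-205,-10,0,0],[0.2,-250,-12,0,0],[0.2,-290,-14,0,0],[0.2,-309.5,-15,0,0],[0.2,-309.5,-15,0,0],[0.2,-309.5,-15,0,0]],
])

```text
clock: 32.5
eef_pos: [499.7, -297.5, 64.6]
eef_rot: [-3.14, -0.002, 1.836]
wrist_force: [-0.0, 0.1, -1.1]
finger_gap: 27.2
```

Run:
```python
from h import *
st,c,P=look("w14.png");z=st["eef_pos"][2]
sil("nozzle",c,z+14+26,P,1)
go(500.5,-298.3,-3,105.2)
```

```text
nozzle 0.84 [287.7, 260.7, 55.0, 61.5] [ 497.7 -294.9] [26.9 35. ] 15.2
row dx dy dz roll [-1.4 -0.  68.4  0.1] dist 68 tool [ 500.1 -297.    65.4] 105.3 gap 27.7 F [ 0.5  0.7 -0.9] t 32.6
```

View pics/w14.png

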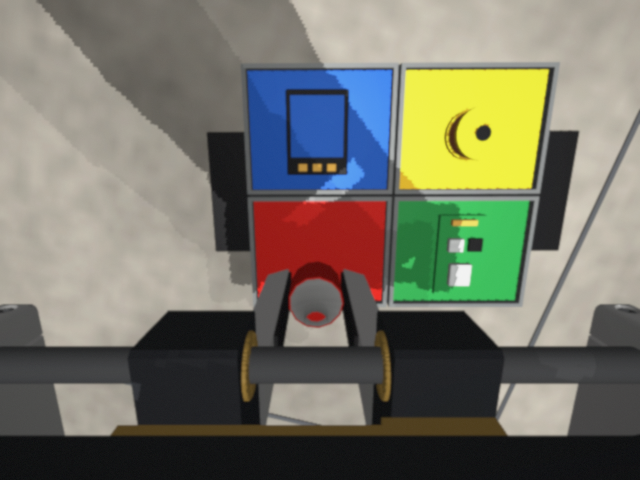

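The nozzle is held upright at (316,300). Lower it into red with a small lateral correction.

>>> send_rows([
  [[0.2,-1.2,1,20,0],[0.2,-1.2,1,45,0],[0.2,-1.2,1,58,0],[0.2,-1.2,1,65,0],[0.2,-1.2,1,67,0],[0.2,-1.2,1,67,0],[0.2,-1.2,1,68,0],[0.2,-1.2,1,68,0],[0.2,-1.2,1,68,0]],
])

```text
clock: 33.5
eef_pos: [501.9, -299.2, -1.4]
eef_rot: [3.141, 0.0, 1.837]
wrist_force: [-0.1, -0.4, 0.1]
finger_gap: 27.7
```

>>> send_rows([
  [[0.2,0,0,0.5,0],[0.2,0,0,1,0],[0.2,0,0,1,0]],
])

```text
clock: 33.8
eef_pos: [501.7, -299.1, -2.9]
eef_rot: [-3.142, -0.0, 1.837]
wrist_force: [-0.8, -0.0, -0.7]
finger_gap: 27.8
```

>>> send_rows([
  [[0.2,0,0,0.5,0],[0.2,0,0,0.8,0],[0.2,0,0,0.8,0]],
])

```text
clock: 34.1
eef_pos: [501.8, -299.1, -3.4]
eef_rot: [3.142, 0.0, 1.837]
wrist_force: [-0.6, 1.0, 4.1]
finger_gap: 27.7
```

Contact. Release and rise well clear.

>>> send_rows([
  [[0.5,0,0,0,0],[0.5,0,0,0,0],[0.5,0,0,0,0],[0.5,0,0,-10,0],[0.5,0,0,-40,0],[0.5,0,0,-90,0],[0.5,0,0,-140,0],[0.5,0,0,-140,0],[0.5,0,0,-140,0]],
])

```text
clock: 35.0
eef_pos: [502.1, -299.3, 137.8]
eef_rot: [3.14, 0.002, 1.837]
wrist_force: [0.1, -0.4, -0.8]
finger_gap: 46.8
```

Run:
```python
from h import *
st,c,P=look("w15.png")
sil("nozzle",c,36,P,1);sil("battery",c,18,P,1);sil("mainboard",c,18,P,1);sil("spool",c,32,P,1)
for k in HUE:
  for o in rects(c,k,10,P,1500): print(k,*o)
t=manip.camera("top")
sil("battery",t,9,None,3);sil("mainboard",t,9,None,3)
save(c,"w15.png",(160,40,320,260),2.3);print(st["clock"],st["wrist_force"])
```

```text
battery 0.74 [293.3, 104.4, 44.8, 63.2] [ 476.7 -213.8] [42.4 56.2] 15.2
mainboard 0.74 [405.0, 199.3, 40.5, 65.3] [ 601.4 -271.2] [35.9 63.5] 15.1
spool 0.98 [412.8, 113.0, 45.2, 47.7] [ 577.4 -188.4] [39.2 33.7] 20.8
green 7836.0 [426. 227.] [ 604.6 -269.9] [79.8 97.9] 15.2
blue 9730.5 [316. 132.] [ 477.8 -212.6] [80.3 98.5] 15.3
yellow 9746.5 [433. 132.] [ 581.  -184.2] [80.8 98.8] 15.6
red 7990.5 [316. 228.] [ 501.2 -298. ] [79.8 99.2] 15.2
battery 0.81 [410.8, 262.1, 32.6, 26.1] [ 477.6 -215.3] [41.3 57.6] 15.6
mainboard 0.89 [441.0, 197.8, 36.0, 23.7] [ 604.8 -273.4] [34.  62.8] 15.1
35.0 [ 0.06423704 -0.35337593 -0.83594721]
```

View pics/w15.png

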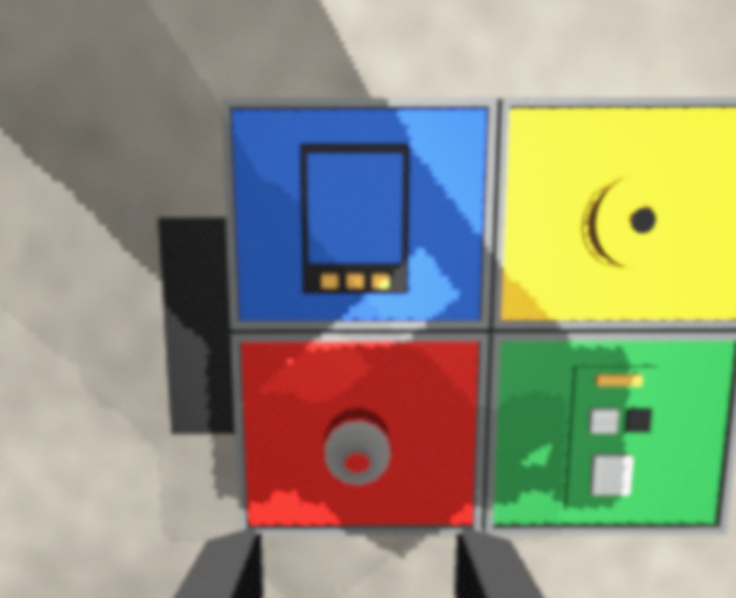

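All four parts are upright or flat in their own colours: nozzle at (357,450), battery (355,218), spool (~640,220), board (~615,440). Hand in.

```bash
python3 -c "
from h import *
print(manip.sign_off())"
```

```text
the job is handed in; nothing more can be done
None
```

I packed all four parts into the compartments of their own colour, in the order you listed, and handed the job in at about 35 s. I never reached for the black mainboard, the grey-label battery or the second look-alike nozzle. I took the nozzle nearest the base.

- **Placing:** each part went down to light floor contact (about 4–9 N) before release, so nothing was dropped.
- **Positions:** the last close looks put the board, battery and spool about 1–2 mm from the middle of their compartments. The final picture shows the board and battery flat and label side up. It shows the spool and nozzle standing.
- **Checks that failed or disagreed:**
  - **Nozzle:** the detector did not report it in the final picture. I judged its position by eye and from the gripper's position at release, about 1.5 mm off the middle.
  - **Board and spool:** the final oblique view put them 3–5 mm off, while the close looks straight after placing gave 1–1.5 mm.
- **Finger length:** the fingertips end about 18 mm behind the reported tool point, not 8 mm ahead as the interface text says. My first two closes on the board therefore missed above it. I measured the offset from the wrist picture and used it for all four grasps.

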